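# Hold a twist-lid coffee grinder at its pulse position

### The job

Show the customer that the second-hand coffee grinder's pulse works: take its own lid, the wide one with the straight grip bar, set it fully down into the grinder's slotted collar, and turn it clockwise to the pulse position, halfway to the lock. Keep hold of it there against the return spring and finish like that, still gripping it: the lid must never be turned on until it clicks into the lock. Leave everything else on the counter where it stands.

Things in the scene. Friction and masses are not known exactly. Their poses are not given: they have to be found in the camera images.
- grinder_lid: the grinder's white plastic bayonet lid, 104 mm wide, 64 mm high, about 0.14 kg, right way up on the counter. Origin: centre of its underside, z up. From below: plug 70 mm in diameter (foot tapered to 60) from 0 to 22 mm; flange 104 mm wide from 22 to 30 mm; grip bar on top. Turned by half a turn it is the same lid and fits either way round
- lid_bar (a point): point on the lid's axis 53 mm above its underside, in the straight upright grip bar: 60 mm long along the lid's x axis, 18 mm wide along y, from 30 to 64 mm up, a thin black line along its top
- lid_lug (a point): middle of one of the lid's two lugs, on its +x side; the other is opposite, on -x, so the bar's ends point to them. Each is 12 mm wide, 7 to 13 mm above the lid's underside, and reaches 43.5 mm from the axis
- grinder: white coffee grinder, 110 mm wide, held fast to the counter by suction feet; open mouth at the top in a steel collar. Origin: centre of its underside, on the counter, under the collar's axis; z up; the collar's lug slots lie on its +x and -x sides. Its lead comes out low on its +y side
- collar (a point): centre of the collar's top face, 125 mm above the counter. The collar's rim is 104 mm wide, 6 mm thick, with a round 74 mm opening and two slots. With its bar along the grinder's x axis the lid drops in until its flange rests on the rim (lid origin 103 mm above the grinder's); with its lugs off the slots it stays 15 mm higher
- slot (a point): one of the collar's two lug slots (18 mm wide), on the grinder's +x side; the other is opposite. A lid let in here turns only clockwise seen from above, its lugs under the rim. From about 5 degrees on a return spring pushes back (0.05 to 0.25 N m, growing with the angle) and would turn a released lid back to the slots
- pulse_mark (a point): the broad black mark on the outside and top of the collar, 45 degrees clockwise from the slot (its twin is opposite): with the ends of the lid's bar at these marks the lid is in the pulse position, halfway to the lock
- lock_mark (a point): the narrow black mark on the collar 90 degrees clockwise from the slot: the lock. From about 64 degrees on the lugs ride over a spring catch (up to 0.6 N m), and at 90 degrees it clicks home and keeps the lid
- canister_lid: bystander, leave it: the storage canister's plain round lid, white plastic, 96 mm wide, 40 mm high, with a round 30 mm knob and no grip bar; origin at the centre of its underside
- dish: bystander, leave it: low green glass bowl, 100 mm wide, 32 mm high; origin at the centre of its underside
- canister: bystander, leave it: open steel storage canister, 100 mm wide, 130 mm high; origin at the centre of its underside
- jar: bystander, leave it: glass jar with a steel cap, 84 mm wide, 150 mm high; origin at the centre of its underside
- tumbler: bystander, leave it: amber glass tumbler, 68 mm wide, 120 mm high; origin at the centre of its underside
- mug: bystander, leave it: white mug, 82 mm wide, 95 mm high; origin at the centre of its underside
- brush: bystander, leave it: cleaning brush, 150 mm long, lying on the counter; origin at its middle, on the counter
There are look-alikes about, which are no part of the job. Leave any blue or pink look-alike of the grinder_lid alone.

How it is judged:
On the way, in this order (a step that is already met when the one before it is completed fails the run):
1. the grinder's lid is lifted clear, its underside above the collar's top (height (world z) of grinder_lid above 0.128 m), for 0.1 s.
2. the lid is down in the collar with both lugs through the slots, not yet turned (under 17 degrees) (z of grinder_lid in the frame of grinder between 0.099 and 0.107 m and horizontal distance between grinder_lid and grinder below 0.004 m and angle between grinder_lid's own z axis and vertical below 0.08 rad and angle between the x axis of grinder_lid and the x axis of grinder, either way round below 0.3 rad), for 0.1 s.
3. the lid, still seated and gripped, is turned to the pulse position (45 degrees, within 13) (z of grinder_lid in the frame of grinder between 0.099 and 0.107 m and horizontal distance between grinder_lid and grinder below 0.004 m and angle between grinder_lid's own z axis and vertical below 0.08 rad and angle between the x axis of grinder_lid and the x axis of grinder, either way round between 0.56 and 1.01 rad and contact force between the fingers and grinder_lid above 2 N), for 0.3 s.
At the end, for the whole second after the job is handed in: The program has ended with the fingers still gripping the lid (contact over 2 N); the lid is down in the collar (its origin 99 to 107 mm above the grinder's, axes within 4 mm, upright within 0.08 rad) and stays turned 45 degrees from the slots, within 13 degrees either way (0.56 to 1.01 rad) (all of step 3); the arm keeps its last pose, push and grip.
It fails at once if the seated lid is turned into the catch of the lock (over 70 degrees) (z of grinder_lid in the frame of grinder between 0.099 and 0.107 m and horizontal distance between grinder_lid and grinder below 0.004 m and angle between grinder_lid's own z axis and vertical below 0.08 rad and angle between the x axis of grinder_lid and the x axis of grinder, either way round above 1.22 rad).
It fails at once if another thing on the counter is pushed more than 30 mm (distance of any of canister_lid, dish, canister, jar, tumbler, mug, brush from where it was at the start of the episode above 0.03 m).
It fails at once if another thing on the counter is tipped over (angle between any of canister_lid, dish, canister, jar, tumbler, mug's own z axis and vertical above 0.3 rad).
It also fails if it takes over 42 s, if anything falls off the work surface, if the arm or the gripper's body presses on something with over 40 N, if the wrist force passes 120 N, or if a joint passes its speed limit or range.

### The arm

A 6-joint arm with a two-finger parallel gripper is mounted at the origin on the work surface. World frame = base frame: x ahead of the robot, y to its left, z up, the work surface at z = 0. Lengths are in m, angles in rad, forces in N, time in s.
With the tool pointing down it reaches from about 0.35 to 1 m from the base axis. Payload 7.1 kg.
Tool frame: the origin (TCP) lies at the very end of the fingers, on their centre line; the grasp point (between the pads) lies 19 mm behind it; z points along the fingers, y is the line along which they close (so a half turn about z gives the same grasp; the last joint's range is limited). The gripper opens to 85 mm and grips with 20 to 120 N. Pads are 22 mm wide; open, the fingers measure 114 mm over their backs; the gripper's body (76 mm by 85 mm) begins 54 mm behind the grasp point. The pads swing forward as they close: fully open they stand 13 mm farther back than shut.
Start: joints at [-1.135, 0.423, 1.63, -0, 1.089, -0.019], TCP at [0.275, -0.561, 0.231] pointing down, gripper open.
Joint ranges: [-3, 3], [-0.9, 2.11], [0.09, 2.58], [-1.31, 4.45], [0.11, 2.69], [-2.54, 2.54]. Speed limits (rad/s): [2.39, 2.39, 3.01, 3.14, 3.14, 3.14].

### API

Orientations are given as a rotation vector (axis times angle).
In Python, from plant import readout, cams, order gives the robot as it stands. The module is installed in compiled form; this text tells all that it offers.
- The arm moves only by the shell command python3 -m pendant 'ROWS' [FORCE]. ROWS is JSON, a list of rows, each a list of 3 entries, a list of its own where there are three numbers: the opening, from 0 (shut) to 1 (fully open), then the shift along the world's x, y, z in cm, then the turn about the world's z in degrees. In form: [[claw, [x, y, z], yaw], ...]. A call has exactly 5 rows; each row is the pose to reach, as a shift and turn from the pose commanded when the call began; what a row does not reach only later rows make up. A row lasts 1/8 s, in which the tool goes at most 62.5 mm and 10.7 degrees, less where a joint would pass 70% of its speed; a pose out of reach is approached as far as the arm can. A call with a gripper value outside its range is refused whole. The fingers move at their own pace and stop on an object; FORCE is the grip in N (left out, the last holds). Time passes only in rows, so rows that repeat a pose let the fingers close, or fill a call up. It gives the time, the measured TCP pose, the force and the opening at its end, in the units of the state.
- readout.sense(): the state, without advancing time (a new reading comes with each control period).
- cams.read_camera(name): name is "scene" or "top" or "wrist"; returns a dict with "color" (480x640x3 uint8, blue, green, red), "intrinsics" (3x3 intrinsics, pixels), "position" and "orientation" of the camera in the world; the wrist camera has in their place "mount" (4x4, takes a point from camera to tool coordinates, whose origin is the TCP and whose axes are the flange's). Camera axes: x right, y down, z forward; pixel columns grow to the right and rows downward; lengths in m; the calibration is good to about 2 mm. A picture is of the moment at which its call begins: read the wrist's pose just before it. There is no depth.
- order.sign_off(): hands the job in, once; it reports no verdict.
The state is a dict: "time": time; "joints": joint angles; "qd": joint speeds; "joint_efforts": joint torques, N m; "position": TCP position; "tool_rot": TCP orientation; "contact_force": force on the tool from outside, world axes, zero at the start; "wrist_torque": the same for the moment, N m; "opening": opening from 0.0 (shut) to 1.0 (fully open).
Only numpy, scipy, OpenCV 4.12 (cv2) and the standard library are available. Lean on these libraries where they do the work, as an engineer would, in place of code of your own. Each camera call takes 0.05 s, during which the arm holds its last target. There are 200 camera calls.

## Working session

There is one attempt and no reset: what is moved stays moved. The work goes in short steps, Python scripts to look and compute and a shell command to move; the robot and the scene stay as the last step left them, time stands still between calls to the robot, and variables do not carry over. Pictures are saved under pics/ and viewed, on a budget of 10 in all, crops included, one or two more only if the job needs it, and the job is handed in when it is done.

```bash
mkdir -p pics; python3 - <<'E'
from plant import readout,cams
import cv2,numpy as np,pickle
print(readout.sense())
d={}
for n in("scene","top"):
    c=cams.read_camera(n);d[n]=c;cv2.imwrite(f"pics/{n}0.png",c["color"]);print(n,c["intrinsics"],c["position"],c["orientation"])
pickle.dump(d,open("d0.pkl","wb"))
E
```

```text
{'time': 0.0, 'joints': array([-1.13496469e+00,  4.23867487e-01,  1.63070152e+00,  2.34952369e-06,
        1.08859445e+00, -1.89988809e-02]), 'qd': array([ 1.95609990e-05, -2.54739267e-04, -2.47700717e-04, -5.87545752e-04,
        1.05081497e-04, -2.64877937e-04]), 'joint_efforts': array([-1.50827884e-03, -5.57388389e+01, -2.81744689e+01, -9.73183023e-05,
        7.29456558e-03, -1.56736729e-05]), 'position': array([ 0.27435931, -0.56094581,  0.23052453]), 'tool_rot': array([-3.05920689e+00, -7.07955497e-01,  5.07087001e-04]), 'contact_force': array([ 0.70681856, -0.47272513, -0.63626505]), 'wrist_torque': array([0.01532574, 0.05487248, 0.019442  ]), 'opening': 0.9996438861765564}
scene [[465.18038368   0.         314.09512083]
 [  0.         465.18038368 238.37854947]
 [  0.           0.           1.        ]] [1.15802181 0.43004617 0.69984245] [-1.16462535 -2.27765242  1.0497454 ]
top [[585.96030015   0.         324.44051328]
 [  0.         585.96030015 233.80923209]
 [  0.           0.           1.        ]] [0.40483586 0.01187144 1.60497997] [-2.16082838  2.14954114 -0.1381351 ]
```

View pics/top0.png

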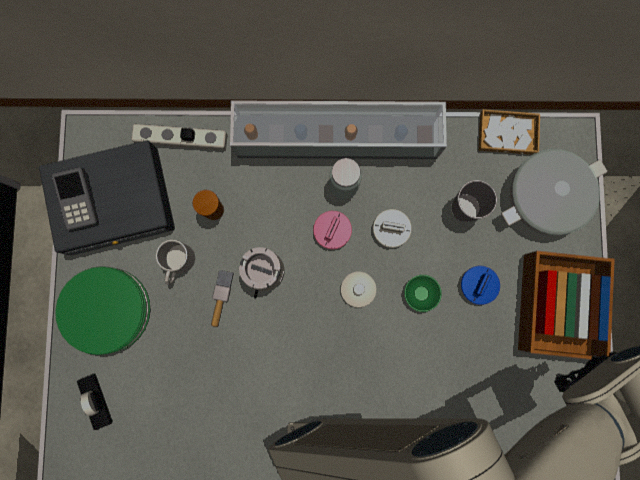

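View pics/scene0.png

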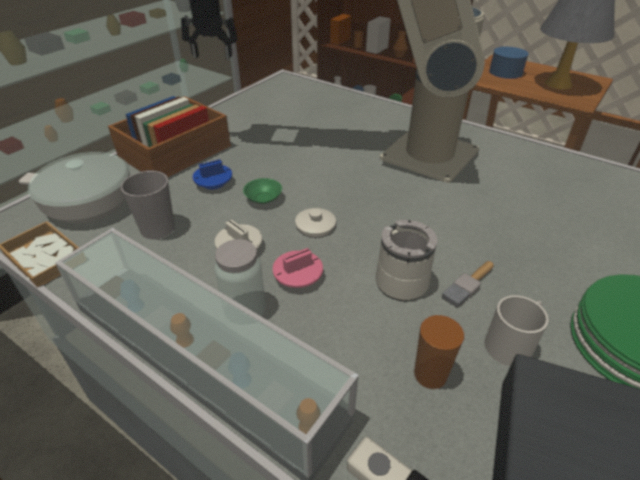

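Top view candidates: white lid with a bar (392,229), pink (332,230) and blue (480,285) look-alikes, and a plain knobbed canister lid (358,289). The white barred one fits the description. The grinder is at (261,269). I'll confirm both in one enlarged crop.

```bash
cat > h.py <<'E'
import numpy as np,cv2
from scipy.spatial.transform import Rotation as R
def ray(c,uv,z):
    uv=np.atleast_2d(np.asarray(uv,float));K=c["intrinsics"]
    d=np.c_[(uv-[K[0,2],K[1,2]])/K[0,0],np.ones(len(uv))]@R.from_rotvec(c["orientation"]).as_matrix().T
    p=np.asarray(c["position"]);return p+d*((z-p[2])/d[:,2])[:,None]
def proj(c,P):
    q=(np.atleast_2d(P)-c["position"])@R.from_rotvec(c["orientation"]).as_matrix();K=c["intrinsics"]
    return q[:,:2]/q[:,2:]*K[0,0]+[K[0,2],K[1,2]]
E
python3 - <<'E'
import pickle;from h import *
d=pickle.load(open("d0.pkl","rb"));t=d["top"];im=t["color"]
a=cv2.resize(im[204:254,367:417],(400,400),interpolation=cv2.INTER_CUBIC)
b=cv2.resize(im[240:300,231:291],(400,400),interpolation=cv2.INTER_CUBIC)
cv2.imwrite("pics/crop1.png",np.hstack([a,b]))
hsv=cv2.cvtColor(im,cv2.COLOR_BGR2HSV)
m=((hsv[...,2]>150)&(hsv[...,1]<40)).astype(np.uint8)
for n,(x,y) in dict(lid=(392,229)).items():
    k=np.zeros_like(m);k[y-25:y+25,x-25:x+25]=m[y-25:y+25,x-25:x+25]
    cs=max(cv2.findContours(k,0,1)[0],key=cv2.contourArea)
    e=cv2.fitEllipse(cv2.convexHull(cs));print(n,e,ray(t,[e[0]],.03))
print(ray(t,[(261,267),(392,229)],.125), proj(t,[[.7,0,0],[.8,0,0],[.7,.1,0]]))
E
```

```text
lid ((391.95513916015625, 227.5055694580078), (36.75494384765625, 37.69927978515625), 118.76217651367188) [[ 0.62585685 -0.17064999  0.03      ]]
[[ 0.50996908  0.17238693  0.125     ]
 [ 0.60867897 -0.15971846  0.125     ]] [[329.10041331 202.27310194]
 [329.25038945 167.1317749 ]
 [293.14276812 202.08642229]]
```

View pics/crop1.png

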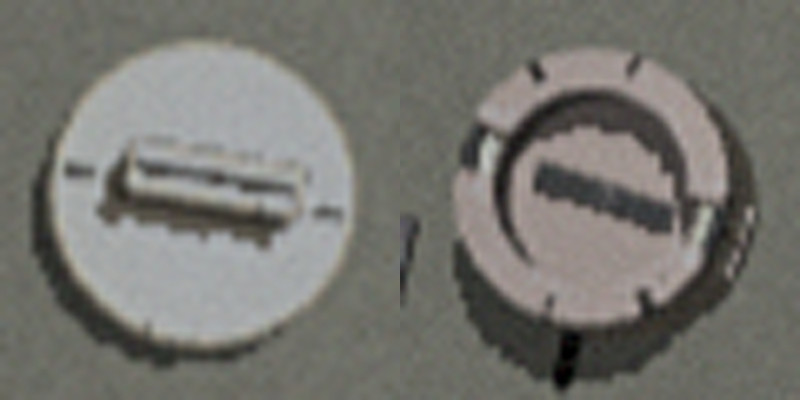

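The left crop is the white lid: straight bar with a black line, slightly tilted, flange marks at crop (80,170) and (328,212). It is the grinder's lid. The right crop is the grinder collar: slots at (488,150) and (700,225), broad pulse marks near (537,70) and (643,300), narrow lock marks near (634,65) and (550,302).

```bash
python3 - <<'E'
import pickle;from h import *
d=pickle.load(open("d0.pkl","rb"));t=d["top"]
f=lambda x,y,s,o:((np.array([x,y])+.5)/s-.5+o)
L=ray(t,[f(80,170,8,[367,204]),f(328,212,8,[367,204]),f(203,193,8,[367,204])],.03)
o=np.array([231,240]);s=20/3
G=ray(t,[f(88,150,s,o),f(300,225,s,o),f(137,70,s,o),f(243,300,s,o),f(192,187,s,o)],.125)
an=lambda a,b:np.degrees(np.arctan2(*(a-b)[[1,0]]))
print(L,an(L[0],L[1]));print(G,an(G[0],G[1]),an(G[2],G[3]))
from plant import readout
q=readout.sense();Rm=R.from_rotvec(q["tool_rot"]).as_matrix();print(Rm,np.degrees(np.arctan2(Rm[1,1],Rm[0,1])))
E
```

```text
[[ 0.63302113 -0.12892073  0.03      ]
 [ 0.61907664 -0.21291766  0.03      ]
 [ 0.62535807 -0.17059739  0.03      ]] 80.57418641297514
[[0.52221557 0.21621511 0.125     ]
 [0.49417985 0.13528801 0.125     ]
 [0.55282112 0.19826165 0.125     ]
 [0.46574881 0.1563703  0.125     ]
 [0.50836636 0.17646418 0.125     ]] 70.89228532551195 25.692666713499154
[[ 8.98337695e-01  4.39305208e-01 -5.65534964e-04]
 [ 4.39305570e-01 -8.98336845e-01  1.23649446e-03]
 [ 3.51575612e-05 -1.35923225e-03 -9.99999076e-01]] -63.94041507076675
```

```bash
python3 -m pendant '[[1,[3,3.5,0],5],[1,[7,8,0],11],[1,[11,12,0],17],[1,[14.5,16,0],22],[1,[17.5,19.5,0],27]]' 80; python3 -m pendant '[[1,[4,4.5,0],5],[1,[8,9,0],11],[1,[12,13.5,0],17],[1,[15.5,17.5,0],22],[1,[17.5,19.5,0],27.5]]'; python3 -m pendant '[[1,[0,0,0],0],[1,[0,0,0],0],[1,[0,0,0],0],[1,[0,0,0],0],[1,[0,0,0],0]]'
cat > w.py <<'E'
import sys,cv2,numpy as np,pickle
from plant import readout,cams
from h import *
def wrist():
    q=readout.sense();c=cams.read_camera("wrist")
    T=np.eye(4);T[:3,:3]=R.from_rotvec(q["tool_rot"]).as_matrix();T[:3,3]=q["position"]
    W=T@np.asarray(c["mount"]);c["position"]=W[:3,3];c["orientation"]=R.from_matrix(W[:3,:3]).as_rotvec();return q,c
if __name__=="__main__":
    q,c=wrist();n=sys.argv[1];cv2.imwrite(f"pics/{n}.png",c["color"]);pickle.dump((q,c),open(n+".pkl","wb"))
    print(q["time"],q["position"],q["tool_rot"],q["joints"],c["position"])
E
python3 w.py w1
```

```text
time: 0.72
position: [0.4505, -0.3647, 0.231]
tool_rot: [-2.808, -1.408, 0.0]
contact_force: [0.0, -1.2, -0.3]
opening: 1.005
time: 1.35
position: [0.6258, -0.1689, 0.2308]
tool_rot: [-2.391, -2.037, 0.0]
contact_force: [-0.7, -0.9, 0.1]
opening: 0.998
time: 1.98
position: [0.6243, -0.172, 0.2315]
tool_rot: [2.398, 2.03, 0.0]
contact_force: [-0.0, -0.3, -0.6]
opening: 1.001
1.975 [ 0.6242705  -0.17200169  0.23145922] [2.39775721e+00 2.02977134e+00 6.74395563e-05] [-2.87232786e-01  4.55862809e-01  1.57699297e+00  1.72629957e-06
  1.10866101e+00 -1.21388420e-01] [ 0.63535261 -0.10661804  0.3743693 ]
```

View pics/w1.png

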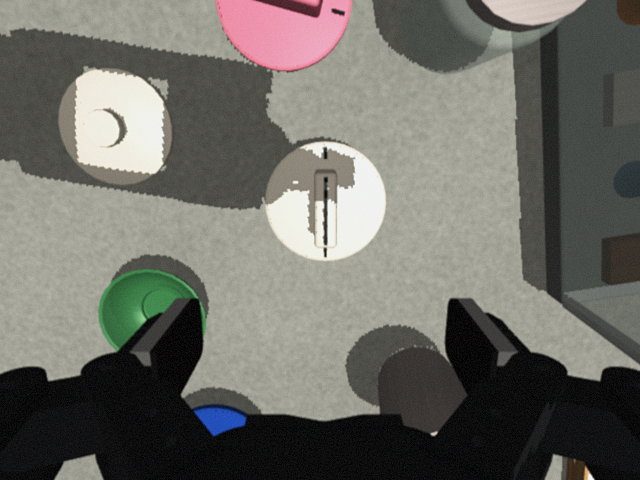

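The wrist view shows the white lid's flange centred at (325.5,200.5) with its bar vertical in the image, so the fingers will straddle it.

```bash
python3 - <<'E'
import pickle;from h import *
q,c=pickle.load(open("w1.pkl","rb"))
A=ray(c,[(325.5,200.5),(325,152),(325.5,252)],.03);B=ray(c,[(326,178),(326,245)],.064)
print(A,B,B.mean(0));an=lambda p:np.degrees(np.arctan2(*(p[0]-p[1])[[1,0]]))
print(an(A[1:]),an(B),q["position"]);Rm=R.from_rotvec(q["tool_rot"]).as_matrix();print(np.degrees(np.arctan2(Rm[1,1],Rm[0,1])))
E
```

```text
[[ 0.62668063 -0.16700822  0.03      ]
 [ 0.63293345 -0.12672436  0.03      ]
 [ 0.6191295  -0.21258686  0.03      ]] [[ 0.63074451 -0.14401339  0.064     ]
 [ 0.62207621 -0.19643981  0.064     ]] [ 0.62641036 -0.1702266   0.064     ]
80.86681385289455 80.61152767202901 [ 0.6242705  -0.17200169  0.23145922]
-9.502226319866265
```

```bash
python3 -m pendant '[[1,[0.2,0.2,-4],0],[1,[0.2,0.2,-8.5],0],[1,[0.2,0.2,-13],0],[1,[0.2,0.2,-17],0],[1,[0.2,0.2,-19.6],0]]'; python3 -m pendant '[[1,[0,0,0],0],[0.5,[0,0,0],0],[0,[0,0,0],0],[0,[0,0,0],0],[0,[0,0,0],0]]' 80;  python3 -m pendant '[[0,[0,0,0],0],[0,[0,0,0],0],[0,[0,0,0],0],[0,[0,0,0],0],[0,[0,0,0],0]]'
```

```text
time: 2.65
position: [0.6256, -0.1693, 0.0332]
tool_rot: [-2.396, -2.03, 0.002]
contact_force: [0.1, -0.3, -0.2]
opening: 1.0
time: 3.28
position: [0.6272, -0.1696, 0.0364]
tool_rot: [2.396, 2.03, 0.001]
contact_force: [0.4, -0.8, -1.4]
opening: 0.197
time: 3.9
position: [0.6272, -0.1697, 0.0363]
tool_rot: [2.396, 2.03, 0.001]
contact_force: [-0.0, 0.4, 5.9]
opening: 0.196
```

```bash
python3 -m pendant '[[0,[0,0,1.5],0],[0,[0,0,5],0],[0,[0,0,9],0],[0,[0,0,13],0],[0,[0,0,17],0]]'; python3 -m pendant '[[0,[-1,3.5,0],0],[0,[-2.5,8,0],0],[0,[-4,12.5,0],0],[0,[-5,16,0],0],[0,[-5.8,18,0],0]]'; python3 w.py w2
```

```text
time: 4.53
position: [0.6262, -0.1693, 0.2073]
tool_rot: [2.397, 2.031, 0.0]
contact_force: [1.8, -0.6, -1.2]
opening: 0.199
time: 5.15
position: [0.5679, 0.0121, 0.2059]
tool_rot: [2.395, 2.033, 0.0]
contact_force: [0.2, -0.2, -1.4]
opening: 0.195
5.15 [0.56789131 0.01206299 0.20589651] [2.39529992e+00 2.03259133e+00 3.00693248e-04] [2.67377412e-04 3.71427698e-01 1.77838627e+00 4.42385551e-05
 9.91559077e-01 1.63707246e-01] [0.57879774 0.07746422 0.34881185]
```

View pics/w2.png

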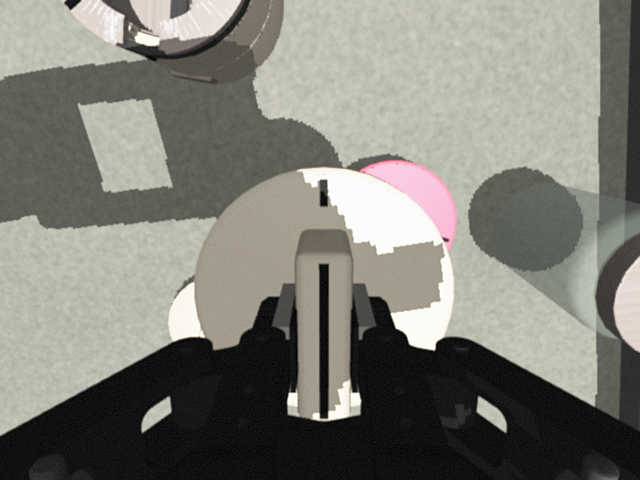

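The lid is held level, with its front flange mark at (323,192). The collar is cut off at the top left, so I'll reposition to see all of it, and turn to the slot bearing.

```bash
python3 -m pendant '[[0,[-2,0.3,2],-2.5],[0,[-4.5,0.6,4.5],-5],[0,[-6.5,0.8,7],-7.5],[0,[-7.8,0.8,8],-9.6],[0,[-7.8,0.8,8],-9.6]]'; python3 w.py w3
```

```text
time: 5.82
position: [0.4905, 0.0182, 0.2859]
tool_rot: [2.558, 1.822, 0.002]
contact_force: [0.0, 0.0, -1.7]
opening: 0.2
5.825 [0.49049214 0.01815203 0.2858948 ] [2.55782631e+00 1.82236250e+00 1.78659787e-03] [ 1.28373041e-02  1.56935403e-01  1.86631043e+00 -1.69636695e-04
  1.11685671e+00  3.45621824e-01] [0.51201881 0.08084144 0.42882903]
```

View pics/w3.png

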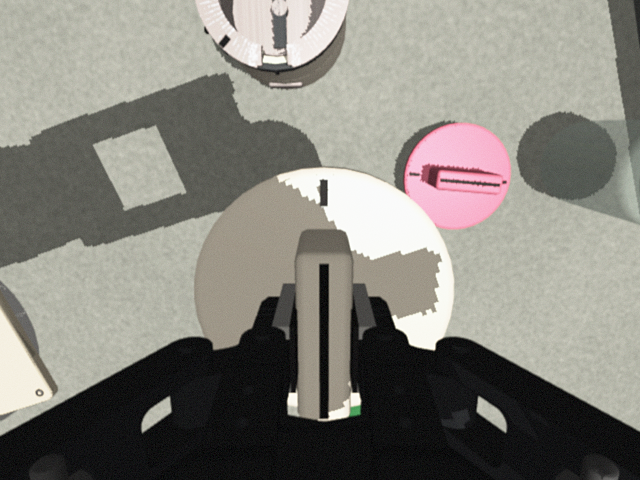

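Collar is still cut off at the top (centre near row 0), so I'll move 5 cm further.

```bash
python3 -m pendant '[[0,[-0.5,2,0],0],[0,[-0.5,4,0],0],[0,[-0.5,5.2,0],0],[0,[-0.5,5.2,0],0],[0,[-0.5,5.2,0],0]]'; python3 w.py w4; python3 - <<'E'
import cv2;i=cv2.imread("pics/w4.png")[0:200,150:400];cv2.imwrite("pics/w4c.png",cv2.resize(i,(750,600),interpolation=cv2.INTER_CUBIC))
E
```

```text
time: 6.5
position: [0.4857, 0.0702, 0.285]
tool_rot: [-2.558, -1.824, 0.001]
contact_force: [0.3, 0.3, -1.5]
opening: 0.196
6.5 [0.48566311 0.07018329 0.28495456] [-2.55811374e+00 -1.82357921e+00  1.03886203e-03] [ 1.19439630e-01  1.58826082e-01  1.86634180e+00 -3.19076711e-04
  1.11702174e+00  4.51765158e-01] [0.50744949 0.13291571 0.42783093]
```

View pics/w4c.png

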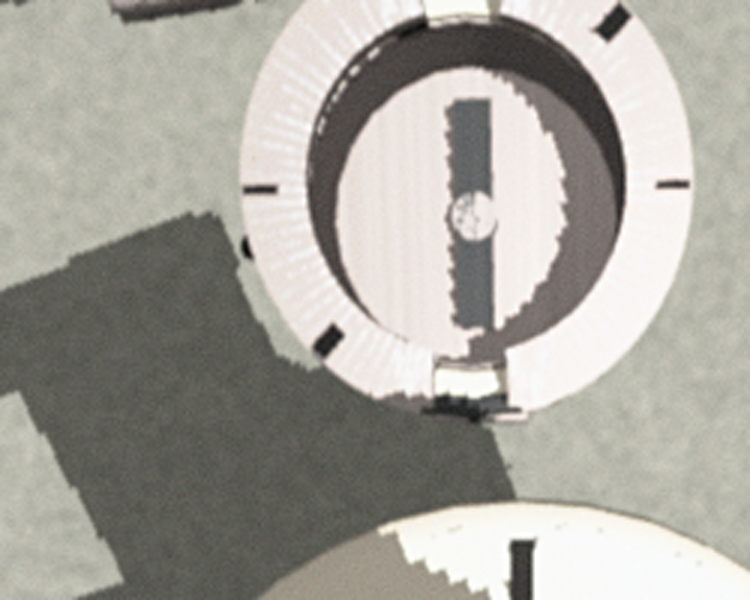

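Collar in the crop: centre about (467,187), lock marks (261,189) and (673,184), pulse marks (613,22) and (328,340), slots at columns about 461 (top) and 471 (bottom). The lid's flange mark is at (522,570).

```bash
python3 - <<'E'
import pickle;from h import *
q,c=pickle.load(open("w4.pkl","rb"));f=lambda x,y:((np.array([x,y])+.5)/3-.5+[150,0])
P=ray(c,[f(261,189),f(673,184),f(613,22),f(328,340),f(461.5,18),f(471,365),f(467,187)],.125)
an=lambda a,b:np.degrees(np.arctan2(*(a-b)[[1,0]]))
print("C",P[-1],(P[0]+P[1])/2,(P[2]+P[3])/2,(P[4]+P[5])/2)
print("x axis est",an(P[0],P[1])-90,an(P[2],P[3])+45,an(P[4],P[5]))
Rm=R.from_rotvec(q["tool_rot"]).as_matrix();print("tool y +90",np.degrees(np.arctan2(Rm[1,1],Rm[0,1]))+90,q["position"])
# lid in hand: bar top line (w2/w3) and flange mark, relative to TCP
for n in("w2","w3"):
  q,c=pickle.load(open(n+".pkl","rb"));T=R.from_rotvec(q["tool_rot"])
  for uv,dz in(((324,264),.0285),((324,415),.0285),((323.5,181),-.0055),((323.5,205),-.0055)):
    p=ray(c,[uv],q["position"][2]+dz)[0]-q["position"];print(n,uv,T.inv().apply(p)*1000)
q,c=pickle.load(open("w1.pkl","rb"))
for v in(149,158,247,257):print(v,ray(c,[(325.2,v)],.03)[0][:2]-[.6262,-.170])
E
```

```text
C [0.50921797 0.17782427 0.125     ] [0.50922381 0.17793495 0.125     ] [0.50906146 0.17809184 0.125     ] [0.50833164 0.17574795 0.125     ]
x axis est 71.62819234243128 71.61930925541955 71.99731767561246
tool y +90 70.9671625795954 [0.48566311 0.07018329 0.28495456]
w2 (324, 264) [ 26.97123159   0.1959366  -28.49800876]
w2 (324, 415) [-25.75845259   0.23277191 -28.50181464]
w2 (323.5, 181) [4.72243156e+01 5.49836969e-03 5.50341676e+00]
w2 (323.5, 205) [3.83429408e+01 8.84628345e-03 5.50277513e+00]
w3 (324, 264) [ 26.97206658   0.13985687 -28.49008435]
w3 (324, 415) [-25.75644688   0.17672852 -28.50908021]
w3 (323.5, 181) [ 4.72232527e+01 -4.68658098e-02  5.51699859e+00]
w3 (323.5, 205) [38.34121304 -0.04350965  5.51379462]
149 [0.00729659 0.04565509]
158 [0.00609438 0.03840724]
247 [-0.00657606 -0.03798005]
257 [-0.00809493 -0.047137  ]
```

```bash
python3 -m pendant '[[0,[0.6,3,0],0.3],[0,[1.3,6.5,0],0.7],[0,[2,9.5,0],0.7],[0,[2.3,10.6,-3],0.7],[0,[2.3,10.6,-7],0.7]]'; python3 -m pendant '[[0,[0,0,-2],0],[0,[0,0,-3],0],[0,[0,0,-3.5],0],[0,[0,0,-3.5],0],[0,[0,0,-3.5],0]]'; python3 -m pendant '[[0,[0,0,-0.6],0],[0,[0,0,-1.2],0],[0,[0,0,-1.8],0],[0,[0,0,-1.8],0],[0,[0,0,-1.8],0]]'; python3 -c "
from plant import readout;q=readout.sense();print(q['contact_force'],q['wrist_torque'],q['position'])"
```

```text
time: 7.18
position: [0.5099, 0.1773, 0.2155]
tool_rot: [2.546, 1.839, 0.005]
contact_force: [-0.4, 0.0, -1.5]
opening: 0.196
time: 7.8
position: [0.5091, 0.1766, 0.1811]
tool_rot: [2.547, 1.839, 0.002]
contact_force: [-0.6, -0.2, -1.0]
opening: 0.197
time: 8.43
position: [0.5086, 0.1766, 0.1623]
tool_rot: [-2.547, -1.839, 0.0]
contact_force: [0.2, 0.1, -1.4]
opening: 0.195
[ 0.2393867   0.14973743 -1.36996984] [-0.00157381  0.01707025  0.01980231] [0.50858627 0.1765897  0.16226922]
```

```bash
python3 -m pendant '[[0,[0,0,-0.4],0],[0,[0,0,-0.8],0],[0,[0,0,-1.2],0],[0,[0,0,-1.2],0],[0,[0,0,-1.2],0]]'; python3 -m pendant '[[0,[0,0,-0.3],0],[0,[0,0,-0.6],0],[0,[0,0,-0.8],0],[0,[0,0,-0.8],0],[0,[0,0,-0.8],0]]'
```

```text
time: 9.05
position: [0.5086, 0.1766, 0.1503]
tool_rot: [-2.547, -1.839, 0.0]
contact_force: [0.5, 0.6, -1.0]
opening: 0.197
time: 9.68
position: [0.5086, 0.1766, 0.1423]
tool_rot: [2.547, 1.839, 0.0]
contact_force: [0.8, -0.9, -1.5]
opening: 0.196
```

```bash
python3 -m pendant '[[0,[0,0,-0.15],0],[0,[0,0,-0.3],0],[0,[0,0,-0.3],0],[0,[0,0,-0.3],0],[0,[0,0,-0.3],0]]'; python3 -m pendant '[[0,[0,0,-0.1],0],[0,[0,0,-0.15],0],[0,[0,0,-0.15],0],[0,[0,0,-0.15],0],[0,[0,0,-0.15],0]]'
```

```text
time: 10.3
position: [0.5086, 0.1766, 0.1393]
tool_rot: [2.547, 1.839, 0.0]
contact_force: [-0.5, 0.5, 0.0]
opening: 0.197
time: 10.92
position: [0.5086, 0.1766, 0.1392]
tool_rot: [2.547, 1.839, 0.001]
contact_force: [-5.1, -2.4, 15.0]
opening: 0.193
```

Seated: the 15 N contact comes at TCP z = 0.139, the height expected for the lid fully down. Next I'll ease the push and turn clockwise.

```bash
python3 -m pendant '[[0,[0,0,0.08],0],[0,[0,0,0.08],-5],[0,[0,0,0.08],-10],[0,[0,0,0.08],-15],[0,[0,0,0.08],-20]]' 100; python3 -m pendant '[[0,[0,0,0],-5],[0,[0,0,0],-10],[0,[0,0,0],-15],[0,[0,0,0],-20],[0,[0,0,0],-25]]';python3 -m pendant '[[0,[0,0,0],0],[0,[0,0,0],0],[0,[0,0,0],0],[0,[0,0,0],0],[0,[0,0,0],0]]'; python3 w.py w5; python3 - <<'E'
from plant import readout,cams;import cv2
q=readout.sense();print(q['contact_force'],q['wrist_torque'])
i=cams.read_camera("scene")["color"][200:320,340:480]
cv2.imwrite("pics/fin.png",cv2.hconcat([cv2.resize(i,(400,400),interpolation=cv2.INTER_CUBIC),cv2.resize(cv2.imread("pics/w5.png"),(400,400))]))
E
```

```text
time: 11.55
position: [0.5091, 0.177, 0.1393]
tool_rot: [-2.829, -1.365, -0.002]
contact_force: [-2.1, 1.1, 5.6]
opening: 0.19
time: 12.18
position: [0.5093, 0.1773, 0.1394]
tool_rot: [-3.057, -0.721, -0.003]
contact_force: [-1.0, 3.3, 5.5]
opening: 0.192
time: 12.8
position: [0.5092, 0.1773, 0.1394]
tool_rot: [-3.056, -0.724, -0.003]
contact_force: [-1.0, 3.4, 6.2]
opening: 0.187
12.8 [0.50915485 0.17730531 0.13936331] [-3.05614395e+00 -7.24252167e-01 -2.61175713e-03] [3.12654914e-01 4.26929706e-01 1.88517760e+00 9.05620665e-04
 8.27763651e-01 1.41745968e+00] [0.56806767 0.20708857 0.28239252]
[-0.85815513  3.30512597  5.64060864] [0.30641694 0.20396005 0.04632584]
```

View pics/fin.png

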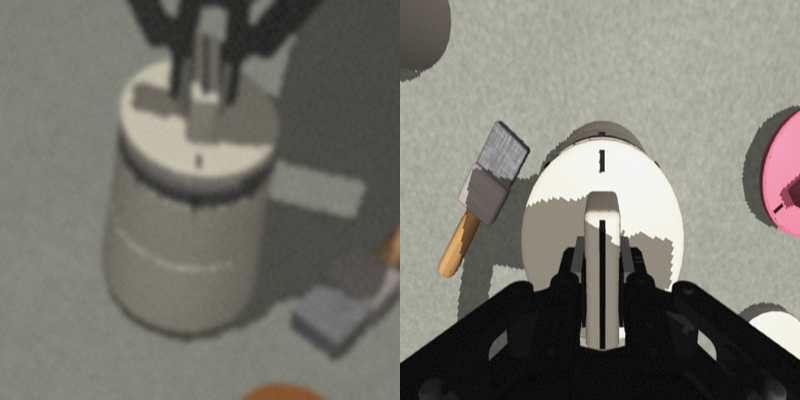

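The bar ends and flange mark line up with the collar's broad pulse mark (composite picture, about (602,132) to (602,160)). The lid sits flush and the gripper holds it. Handing in.

```bash
python3 -c "
from plant import order;print(order.sign_off())"
```

```text
the job is handed in; nothing more can be done
None
```

The grinder's own lid is fully down in the collar, turned clockwise to the pulse position and still gripped there. I handed the job in at about 13 s of the 42 s allowed. The hand-in gives no verdict, so these are my own last checks:

- **Seated:** the tool height of 0.1394 m puts the lid's underside about 103 mm up. It met about 15 N of resistance at the expected depth, with no snag at the rim before that.
- **Turned:** the tool reads about 45° from the slots as I measured them. The last picture shows the lid's mark in line with the broad pulse mark, well short of the lock's catch.
- **Held:** the grip is commanded at 100 N, with about 6 N of upward reaction from the light push on the lid. The bar stayed in line with the fingers during the turn.
- **Other things on the counter:** I touched nothing else. The wrist pictures showed nothing moved in the parts they covered.

**Disagreements:**
- The measured twist about the vertical was only 0.05 N m, at the low end of the stated spring range.
- There were unexplained sideways moments of 0.2 to 0.3 N m at the wrist.
- The top and wrist cameras differed by 1 to 2 mm on the collar's centre.

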